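Unclip and open the canteen food box

ROBOT

A 6-joint arm with a two-finger parallel gripper is mounted at the origin on the work surface. World frame = base frame: x ahead of the robot, y to its left, z up, the work surface at z = 0. Lengths are in m, angles in rad, forces in N, time in s.
With the tool pointing down it reaches from about 0.4 to 0.825 m from the base axis. Payload 7 kg.
Tool frame: the origin (TCP) lies between the finger pads; the fingertips stand 17 mm ahead of it and the grasp point (between the pads) lies 2 mm behind it; x points along the fingers, z is the direction in which the jaws open and shut, and the axes are right-handed (so a half turn about x gives the same grasp; the last joint's range is limited). The gripper opens to 88 mm and grips with 3 to 60 N. Pads are 19 mm wide; open, the fingers measure 130 mm over their backs; the gripper's body (78 mm by 193 mm) begins 47 mm behind the grasp point.
Start: joints at [1.517, 0.359, 0.012, 0, -1.224, -0.288], TCP at [0.226, 0.636, 0.244] pointing down, gripper open.
Joint ranges: [-3.07, 3.07], [-1.43, 2.12], [-1.02, 1.25], [-3.03, 1.67], [-3.05, -0], [-3.03, 3.03]. Speed limits (rad/s): [2.39, 2.39, 3.01, 3.14, 3.14, 3.14].

INTERFACE

Orientations are given as [roll, pitch, yaw] about the fixed x, y, z axes, in that order (R = Rz(yaw) Ry(pitch) Rx(roll)).
In Python, from station import * gives the robot as it stands.
- The arm moves only by the tool step_arm, never from a script. Its argument "deltas" is a list of rows, each a list of 5 numbers: the shift along the tool's x, y, z in cm, then the turn about the tool's x in degrees, then the closure, from 0 (fully open) to 1 (shut). In form: [[dx, dy, dz, roll, fingers], ...]. A call has exactly 10 rows; each row is the pose to reach, as a shift and turn from the pose commanded when the call began, along the tool's axes at that moment; what a row does not reach only later rows make up. A row lasts 1/12 s, in which the tool goes at most 41.7 mm and 7.16 degrees, less where a joint would pass 70% of its speed; a pose out of reach is approached as far as the arm can. A call with a gripper value outside its range is refused whole. The fingers move at their own pace and stop on an object; "squeeze" is the grip in N (left out, the last holds). Time passes only in rows, so rows that repeat a pose let the fingers close, or fill a call up. It gives the time, the measured TCP pose, the force and the opening at its end, in the units of the state.
- get_state(): the state, without advancing time (a new reading comes with each control period).
- grab_frame(name): name is "scene" or "top" or "wrist"; returns a dict with "pixels" (384x512x3 uint8, red, green, blue), "range_z" (384x512 float32, m along the optical axis (not along the pixel's ray), 0 where there is no reading), "fx", "fy", "cx", "cy" (pixels), "k1" (the pictures are not rectified: a ray, as slopes to the right and down, at radius r is drawn at 1 + k1 r^2 times it, then the intrinsics apply), "view" (4x4, takes a point from world to camera coordinates); the wrist camera has in their place "hand_eye" (4x4, takes a point from camera to tool coordinates, whose origin is the TCP and whose axes are the tool frame's). Camera axes: x right, y down, z forward; pixel columns grow to the right and rows downward; lengths in m; the calibration is good to about 2 mm. A picture is of the moment at which its call begins: read the wrist's pose just before it.
- job_done(): hands the job in, once; it reports no verdict.
Trained networks look in the newest picture that a camera, given by its name, has taken for a name from the list of things; names that differ only in an ending like _2 or _b are one class to them, and where a whole thing is asked for, a point or a joint stands for the part that bears it (a point fixed in the world has none). Each returns a list of dicts, best first, with "conf" (0 to 1); they miss things now and then, are a little off and sometimes report something else, mostly with a low value. They report only what shows in the picture. A call takes as long as a camera call. They do not tell look-alikes from the thing itself.
- boxes_of(thing, camera): "extent" ([left, top, right, bottom] in pixels, round what is visible of it).
- masks_of(thing, camera): "mask" (384x512 bool, what is visible of it) and "extent" ([left, top, right, bottom] in pixels, round what is visible of it).
The state is a dict: "t": time; "q": joint angles; "qd": joint speeds; "joint_efforts": joint torques, N m; "eef_pos": TCP position; "ee_rot": TCP orientation; "force": force on the tool from outside, world axes, zero at the start; "moment": the same for the moment, N m; "width": finger opening in m.
Only numpy, scipy, OpenCV 4.12 (cv2) and the standard library are available. Lean on these libraries where they do the work, as an engineer would, in place of code of your own. Each camera call takes 0.05 s, during which the arm holds its last target.

TASK

Open the steel food box with the green lid for serving: flip both of its side clips outward until they spring open, then lift the lid off by its black handle and set it down gently, flat and handle up, in the middle of the blue mat, and let go. Leave both clips open, and leave the box with the white lid alone.

Things in the scene. Friction and masses are not known exactly. Their poses are not given: they have to be found in the camera images.
- food_box: Open steel box, fixed, 130 (x) x 160 (y) x 90 mm high, under the green lid. Origin: centre of its underside on the work surface; z up. A clip holds each y edge of the lid, 36 mm wide in x, centred on x = 0. Shut: pivot at y = +-92 mm, 70 mm up; steel hook over the lid, y 72 to 94 mm, 101 to 106 mm up; black upright tab 4 mm thick, 106 to 140 mm up, inner face at y = 91 mm.
- lid_grip (a point): Centre of the grip of the loose green lid (130 x 160 mm, 0.25 kg); axes as the box's, starts 126 mm above the work surface over the box's centre. The black handle is a bar 16 mm wide (x), 46 mm long (y), on two posts; its top is 14 mm above this point. The lid's flat top is 26 mm below it, its underside (a plug reaching 8 mm into the box) 44 mm below it.
- clip_left (a joint): Angle (rad) of the clip at the box's +y side: 0 shut and upright, 1.8 fully open (outward, just below level, reaching 70 mm from its pivot). An over-centre spring holds it shut: pushing the tab's inner face outward takes about 3 N; past about 0.5 rad it springs open to 1.8 by itself and stays.
- clip_right (a joint): The same clip, mirrored, at the box's -y side: 0 shut, 1.8 fully open, outward towards -y.
- mat: Blue flat mat, fixed, 190 x 220 mm and 4 mm thick; origin at the centre of its underside on the work surface, x along the 190 mm side, y along the 220 mm side, z up.
- other_box: Bystander: a loose, shut steel box of the same size and shape with a white lid and shut clips, 0.9 kg, 140 mm high over all; origin at the centre of its underside, axes as for the green-lidded box.
There are look-alikes about, which are no part of the job. What is shaped like the food_box but orange is not meant. Of the things that look like the part that bears lid_grip, the larger one is meant.

How it is judged:
On the way, in this order (a step that is already met when the one before it is completed fails the run):
1. both clips of the green-lidded box are flipped open while its lid is still seated (value of joint each of clip_left, clip_right above 1.2 rad and height (world z) of lid_grip below 0.141 m), for 0.1 s.
2. the lid is lifted clear of the box (value of joint each of clip_left, clip_right above 1.2 rad and height (world z) of lid_grip above 0.151 m), for 0.1 s.
3. the lid is set down on the mat with the hand still at it, not dropped (horizontal distance between lid_grip and mat below 0.045 m and height (world z) of lid_grip between 0.04 and 0.056 m and angle between lid_grip's own z axis and vertical below 0.12 rad and distance between the grasp point and lid_grip below 0.06 m), for 0.05 s.
At the end, for the whole second after the job is handed in: The green lid lies flat (within 7 degrees), handle up, on the blue mat, its centre within 45 mm of the mat's centre, released, and both clips stand open (past 1.2 rad) (horizontal distance between lid_grip and mat below 0.045 m and height (world z) of lid_grip between 0.04 and 0.056 m and angle between lid_grip's own z axis and vertical below 0.12 rad and value of joint each of clip_left, clip_right above 1.2 rad); the robot touches nothing.
It fails at once if the lid is pulled up more than 20 mm while a clip is still shut (height (world z) of lid_grip above 0.146 m and value of joint any of clip_left, clip_right below 0.6 rad).
It fails at once if the white-lidded box is moved by more than 20 mm (distance of other_box from where it was at the start of the episode above 0.02 m).
It also fails if it takes over 58 s, if anything falls off the work surface, if the arm or the gripper's body presses on something with over 40 N, if the wrist force passes 120 N, or if a joint passes its speed limit or range.

## Working session

There is one attempt and no reset: what is moved stays moved. The work goes in short steps, Python scripts to look and compute and a tool call to move; the robot and the scene stay as the last step left them, time stands still between calls to the robot, and variables do not carry over. Pictures are saved under pics/ and viewed, and the job is handed in when it is done.

Besides the shell and the picture viewer there is one more tool, called by a JSON object that holds its "method" and its "body", one argument or row to a line. step_arm: Moves the arm, as the interface text tells. Its arguments: {"type":"object","properties":{"deltas":{"type":"array"},"squeeze":{"type":"number"}},"required":["deltas"]}

```bash
mkdir -p pics; ls; cat > h.py <<'E'
from station import *
import numpy as np, cv2
from scipy.spatial.transform import Rotation as R
def cloud(f, tool=None):
    z=f["range_z"].astype(float); v,u=np.mgrid[0:z.shape[0],0:z.shape[1]]
    K=np.array([[f["fx"],0,f["cx"]],[0,f["fy"],f["cy"]],[0,0,1.]])
    p=cv2.undistortPoints(np.stack([u,v],-1).reshape(-1,1,2).astype(float),K,np.array([f["k1"],0,0,0,0.])).reshape(*z.shape,2)
    c=np.concatenate([p*z[...,None],z[...,None]],-1)
    if "view" in f: M=np.linalg.inv(np.array(f["view"]))
    else: M=tool@np.array(f["hand_eye"])
    P=c@M[:3,:3].T+M[:3,3]; P[z<=0]=np.nan
    return P
def tool(s):
    T=np.eye(4);T[:3,:3]=R.from_euler('xyz',s["ee_rot"]).as_matrix();T[:3,3]=s["eef_pos"];return T
def save(f,n): cv2.imwrite("pics/"+n,cv2.cvtColor(f["pixels"],cv2.COLOR_RGB2BGR))
E
python3 - <<'E'
from h import *
s=get_state();print({k:np.round(v,3) for k,v in s.items()});print(tool(s).round(3))
fs={}
for n in("scene","top"):
    f=grab_frame(n);save(f,n+"0.png");np.savez("/tmp/"+n+"0.npz",P=cloud(f),px=f["pixels"])
    P=cloud(f)
    for t in("food_box","lid_grip","clip_left","mat","other_box"):
        for d in masks_of(t,n):
            m=d["mask"];q=P[m];q=q[~np.isnan(q[:,0])]
            print(n,t,round(d["conf"],2),d["extent"],np.median(q,0).round(3) if len(q) else None, np.percentile(q,[2,98],axis=0).round(3).tolist(), f["pixels"][m].mean(0).round())
E
```

```text
pics
{'t': np.float64(0.0), 'q': array([ 1.517,  0.359,  0.011, -0.   , -1.224, -0.288]), 'qd': array([ 0.   ,  0.   , -0.   ,  0.   ,  0.001, -0.001]), 'joint_efforts': array([ 0.0000e+00, -5.8272e+01,  2.9304e+01,  6.9970e+00,  7.0000e-03,
       -0.0000e+00]), 'eef_pos': array([0.226, 0.636, 0.243]), 'ee_rot': array([ 0.095,  1.569, -1.817]), 'force': array([-0.509, -0.758, -0.092]), 'moment': array([-0.035, -0.036, -0.026]), 'width': np.float64(0.088)}
[[-0.     0.942 -0.335  0.226]
 [-0.002 -0.335 -0.942  0.636]
 [-1.     0.     0.002  0.243]
 [ 0.     0.     0.     1.   ]]
scene food_box 0.75 [110.9, 170.6, 177.0, 218.3] [ 0.275 -0.336  0.062] [[0.198, -0.418, 0.016], [0.363, -0.237, 0.127]] [111.  71.  48.]
scene food_box 0.72 [114.6, 213.1, 190.9, 271.5] [ 0.55 -0.31  0.06] [[0.468, -0.396, 0.005], [0.57, -0.213, 0.132]] [74. 78. 76.]
scene lid_grip 0.73 [120.5, 213.9, 186.1, 247.8] [ 0.503 -0.302  0.1  ] [[0.426, -0.382, 0.093], [0.564, -0.226, 0.14]] [ 54. 119.  68.]
scene lid_grip 0.71 [196.0, 193.8, 227.7, 220.3] [ 0.357 -0.128  0.014] [[0.293, -0.172, 0.007], [0.403, -0.
[... 1045 characters left out ...]
 0.008], [0.397, -0.084, 0.039]] [40. 96. 53.]
top lid_grip 0.67 [322.4, 151.1, 388.5, 208.5] [ 0.489 -0.3    0.099] [[0.427, -0.381, 0.095], [0.558, -0.225, 0.139]] [31. 85. 44.]
top clip_left 0.65 [319.2, 167.5, 333.8, 184.2] [ 0.507 -0.215  0.106] [[0.491, -0.235, 0.073], [0.525, -0.208, 0.14]] [49. 52. 50.]
top clip_left 0.44 [328.7, 241.7, 343.8, 258.3] [ 0.31  -0.242  0.105] [[0.292, -0.277, 0.012], [0.33, -0.232, 0.141]] [62. 33. 15.]
top mat 0.78 [203.6, 121.9, 276.1, 188.0] [0.592 0.007 0.003] [[0.503, -0.1, -0.001], [0.686, 0.11, 0.008]] [ 28.  58. 114.]
top other_box 0.58 [79.6, 155.6, 160.3, 214.1] [0.488 0.316 0.1  ] [[0.428, 0.233, 0.013], [0.56, 0.416, 0.139]] [104. 107. 100.]
```

View pics/scene0.png

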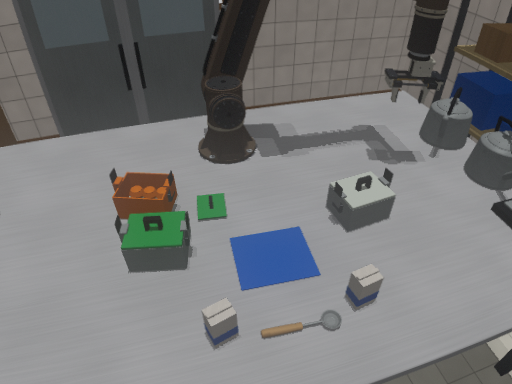

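View pics/top0.png

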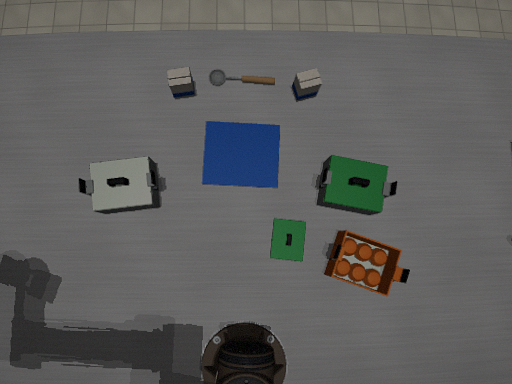

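```bash
python3 - <<'E'
import numpy as np,cv2
for n in("top","scene"):
    d=np.load(f"/tmp/{n}0.npz");P=d["P"];px=d["px"].astype(int)
    g=(px[...,1]>px[...,0]*1.5)&(px[...,1]>px[...,2]*1.3)&(P[...,2]>.09)&(P[...,2]<.112)
    b=(px[...,2]>px[...,1]*1.4)&(px[...,2]>px[...,0]*1.5)&(P[...,2]<.02)
    h=(P[...,2]>.13)&(P[...,2]<.145)&(abs(P[...,1]+.3)<.15)&(P[...,0]>.4)
    for k,m in(("lid",g),("mat",b)):
        q=P[m][:,:2];q=q[~np.isnan(q[:,0])]
        print(n,k,len(q),cv2.minAreaRect((q*1000).astype(np.float32)),np.median(P[m][:,2]))
    q=P[h]
    for k,mm in(("handle",abs(q[:,1]+.303)<.05),("tabL",q[:,1]>-.25),("tabR",q[:,1]<-.36)):
        r=q[mm];print(n,k,len(r),cv2.minAreaRect((r[:,:2]*1000).astype(np.float32)) if len(r) else None, r.mean(0).round(4))
E
```

```text
top lid 2526 ((485.1868591308594, -37.656768798828125), (676.602294921875, 251.82557678222656), 78.3067855834961) 0.09906624844241974
top mat 4728 ((641.1866455078125, -22.8367919921875), (302.5497741699219, 411.1737365722656), 5.505153656005859) 0.003466731765854214
top handle 113 ((490.5884704589844, -304.51708984375), (45.09324264526367, 16.188669204711914), 80.09126281738281) [ 0.4903 -0.303   0.1382]
top tabL 30 ((508.1914978027344, -212.51309204101562), (4.075186252593994, 33.73604202270508), 78.55451202392578) [ 0.5082 -0.2123  0.1373]
top tabR 37 ((473.662353515625, -394.0306396484375), (4.79628849029541, 35.21815490722656), 76.7667007446289) [ 0.4732 -0.3936  0.1366]
scene lid 1769 ((493.4867858886719, -304.0648193359375), (158.64239501953125, 132.92886352539062), 79.0263671875) 0.10001186564628928
scene mat 5765 ((180.94842529296875, 898.1634521484375), (424.5400085449219, 2249.760986328125), 29.289230346679688) 0.0037900694647018396
scene handle 112 ((493.1468505859375, -304.6266174316406), (45.428138732910156, 18.895536422729492), 82.8012466430664) [ 0.4962 -0.3046  0.1375]
scene tabL 25 ((512.2919921875, -212.98342895507812), (3.1485884189605713, 34.79661560058594), 80.62627410888672) [ 0.5135 -0.2131  0.138 ]
scene tabR 29 ((474.9693908691406, -395.2276611328125), (4.6242265701293945, 35.913597106933594), 79.71805572509766) [ 0.4763 -0.3949  0.1373]
```

The scene picture shows the green-lidded box at about (155,240), with its clip tabs at (120,225) and (187,222). The mat is at (273,257), the white box at (360,200), and the orange box and small green lid are decoys. Top view agrees: green box at (353,184), tabs at (322,180) and (393,188), both upright. The box centre is about (0.491,-0.304), yaw about -10.8°.

```bash
cat >> h.py <<'E'
def delta(target, yang, s=None):
    """tool-axis shift (cm) and roll (deg) from now to target TCP with tool y at world angle yang (deg), pointing down"""
    s=s or get_state();T=tool(s)
    d=T[:3,:3].T@(np.array(target)-T[:3,3])*100
    a=np.degrees(np.arctan2(T[1,1],T[0,1]));r=-((yang-a+180)%360-180)
    print("d",d.round(2),"roll",round(r,2),"yang now",round(a,2)); return d
E
python3 - <<'E'
from h import *
import numpy as np,cv2
for n in("top","scene"):
    d=np.load(f"/tmp/{n}0.npz");P=d["P"];px=d["px"].astype(int)
    b=(px[...,2]>px[...,1]*1.4)&(px[...,2]>px[...,0]*1.5)&(abs(P[...,2])<.02)&(abs(P[...,1])<.2)&(abs(P[...,0]-.6)<.2)
    q=P[b];print(n,cv2.minAreaRect((q[:,:2]*1000).astype(np.float32)),q.mean(0))
s=get_state()
for t in((.45,.3,.25),(.52,.0,.25),(.50,-.25,.25),(.4915,-.3035,.25)):delta(t,-100.8,s)
E
```

```text
top ((638.3995361328125, -7.921173095703125), (294.0699768066406, 391.811767578125), 3.3594791889190674) [0.59618628 0.00416591 0.00352811]
scene ((597.0903930664062, 4.490638732910156), (220.4881134033203, 191.91847229003906), 86.66071319580078) [0.60354174 0.00107845 0.00453191]
d [-0.64 32.34 24.15] roll 81.22 yang now -19.58
d [-0.64 48.99 50.07] roll 81.22 yang now -19.58
d [-0.64 55.49 74.29] roll 81.22 yang now -19.58
d [-0.64 56.48 79.62] roll 81.22 yang now -19.58
```

{"method": "step_arm", "body": {
  "deltas": [
    [-0.6,3.2,2.4,7,1],
    [-0.6,6.4,4.8,14,1],
    [-0.6,9.6,7.2,21,1],
    [-0.6,12.8,9.6,28,1],
    [-0.6,16,12,35,1],
    [-0.6,19.2,14.5,42,1],
    [-0.6,22.4,17,49,1],
    [-0.6,25.6,19.5,56,1],
    [-0.6,29,22,63,1],
    [-0.6,32.3,24.2,70,1]
  ]
}}

```text
t: 1.43
eef_pos: [0.45, 0.2977, 0.2502]
ee_rot: [-2.168, 1.57, 0.975]
force: [0.5, 0.4, -0.9]
width: 0.0268
```

```bash
python3 - <<'E'
from h import *
s=get_state();print(s["t"],s["eef_pos"],s["q"].round(2) if hasattr(s["q"],"round") else s["q"])
for t in((.53,.0,.25),(.50,-.25,.25)):delta(t,-100.8,s)
E
```

```text
1.4333 [0.44999516 0.29772619 0.25015915] [ 0.95  0.13 -0.28 -0.   -1.16 -0.95]
d [-1.000e-02  2.979e+01 -7.950e+00] roll 10.89 yang now -89.91
d [-3.000e-02  5.478e+01 -4.910e+00] roll 10.89 yang now -89.91
```

{"method": "step_arm", "body": {
  "deltas": [
    [0,3.9,-1,3,1],
    [0,7.8,-2,6,1],
    [0,11.7,-3,8,1],
    [0,15.6,-4,10.9,1],
    [0,19.5,-5,10.9,1],
    [0,23.4,-6,10.9,1],
    [0,27.3,-7,10.9,1],
    [0,31.3,-7.2,10.9,1],
    [0,35.3,-7.2,10.9,1],
    [0,39.4,-7,10.9,1]
  ]
}}

```text
t: 2.27
eef_pos: [0.5224, -0.0957, 0.2498]
ee_rot: [-2.975, 1.57, -0.016]
force: [1.1, -1.3, -0.1]
width: 0.0005
```

```bash
python3 - <<'E'
from h import *
s=get_state();print(s["t"],s["eef_pos"],s["q"])
f=grab_frame("wrist");save(f,"w1.png");P=cloud(f,tool(s));np.savez("/tmp/w1.npz",P=P,px=f["pixels"])
c=np.array([.4915,-.3035]);by=np.array([.187,.982])
for t in(55,):delta((*(c+by*t/1000),.25),-100.8,s)
E
```

```text
2.2667 [ 0.52235583 -0.09570518  0.24977275] [ 1.88399197e-01  1.16804832e-01 -2.94875243e-01  1.26914230e-04
 -1.15855508e+00 -3.71183695e-01]
d [-0.02 15.5  -0.77] roll 0.33 yang now -100.47
```

View pics/w1.png

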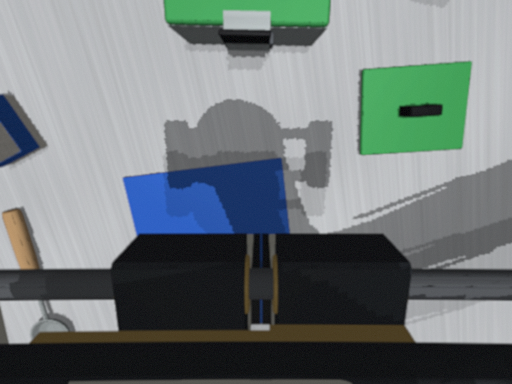

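The wrist camera is looking along tool +y. The green box edge and its near clip are at (247,25), and the mat and small decoy lid are also in view.

{"method": "step_arm", "body": {
  "deltas": [
    [0,3,-0.2,0.3,1],
    [0,6.5,-0.4,0.3,1],
    [0,10,-0.6,0.3,1],
    [0,13,-0.8,0.3,1],
    [0,15.5,-0.8,0.3,1],
    [0,15.5,-0.8,0.3,1],
    [0,15.5,-0.8,0.3,1],
    [0,15.5,-0.8,0.3,1],
    [0,15.5,-0.8,0.3,1],
    [0,15.5,-0.8,0.3,1]
  ]
}}

```text
t: 3.15
eef_pos: [0.5023, -0.2468, 0.2498]
ee_rot: [-2.888, 1.57, 0.067]
force: [-0.7, 0.6, -0.7]
width: 0.0005
```

```bash
python3 - <<'E'
from h import *
s=get_state();print(s["t"],s["eef_pos"])
f=grab_frame("wrist");save(f,"w2.png");P=cloud(f,tool(s));np.savez("/tmp/w2.npz",P=P,px=f["pixels"])
g=grab_frame("top");save(g,"top2.png")
q=P[(P[...,2]>.125)&(P[...,2]<.15)]
for k,mm in(("handle",abs(q[:,1]+.303)<.05),("tabL",q[:,1]>-.25),("tabR",q[:,1]<-.36)):
    r=q[mm]
    if len(r):print(k,len(r),cv2.minAreaRect((r[:,:2]*1000).astype(np.float32)), r.mean(0).round(4),r[:,2].max())
c=np.array([.4915,-.3035]);by=np.array([.187,.982])
delta((*(c+by*55/1000),.137),-100.8,s)
E
```

```text
3.15 [ 0.50228486 -0.24680174  0.24975544]
handle 1346 ((494.344970703125, -305.5760498046875), (45.66935729980469, 15.535573959350586), 78.57847595214844) [ 0.4943 -0.3064  0.1405] 0.14332445752455417
tabL 391 ((418.2398376464844, -229.60678100585938), (223.5817108154297, 11.969078063964844), 7.78953218460083) [ 0.4049 -0.2322  0.1343] 0.14277087565745486
d [11.28  0.27  0.  ] roll 0.09 yang now -100.71
```

View pics/w2.png

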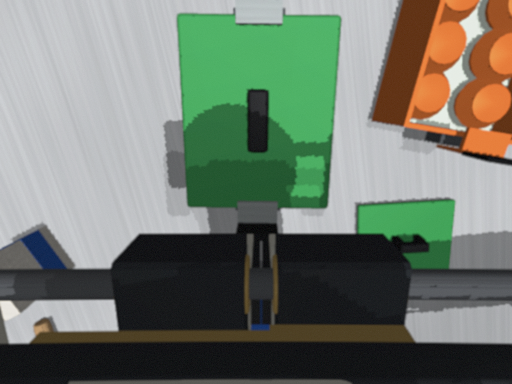

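View pics/top2.png

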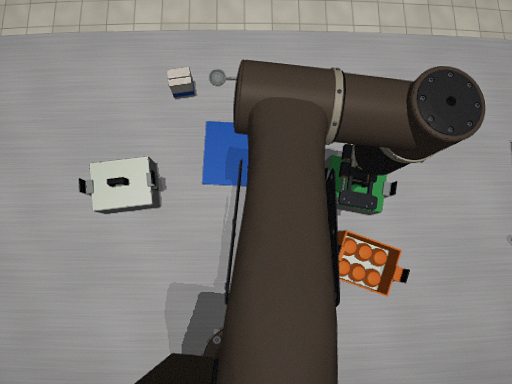

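The wrist view shows the handle at (258,120), the right hook at the top (258,12), and the left clip under the fingers at (258,215). The handle is at (0.494,-0.3055), within 3 mm of the earlier estimate. I'll lower the closed fingers between the handle and the left tab.

{"method": "step_arm", "body": {
  "deltas": [
    [2,0.3,0,0,1],
    [5,0.3,0,0,1],
    [8,0.3,0,0,1],
    [10,0.3,0,0,1],
    [11.2,0.3,0,0,1],
    [11.2,0.3,0,0,1],
    [11.2,-0.5,0,0,1],
    [11.2,-1.5,0,0,1],
    [11.2,-2.3,0,0,1],
    [11.2,-3,0,0,1]
  ]
}}

```text
t: 4.08
eef_pos: [0.5084, -0.2174, 0.1388]
ee_rot: [2.997, 1.569, -0.332]
force: [-0.8, -2.9, -1.2]
width: 0.0008
```

{"method": "step_arm", "body": {
  "deltas": [
    [0,-0.8,0,0,1],
    [0,-1.6,0,0,1],
    [0,-2.4,0,0,1],
    [0,-3,0,0,1],
    [0,-3.6,0,0,1],
    [0,-4,0,0,1],
    [0,-4,0,0,1],
    [0,-4,0,0,1],
    [0,-4,0,0,1],
    [0,-4,0,0,1]
  ]
}}

```text
t: 4.92
eef_pos: [0.515, -0.1791, 0.1375]
ee_rot: [0.011, 1.571, 2.964]
force: [-0.7, -0.4, -0.3]
width: 0.0006
```

```bash
python3 - <<'E'
from h import *
s=get_state();print(s["t"],s["eef_pos"],s["force"])
f=grab_frame("scene");save(f,"s3.png");cv2.imwrite("pics/s3c.png",cv2.resize(cv2.cvtColor(f["pixels"][150:300,80:280],cv2.COLOR_RGB2BGR),None,fx=4,fy=4,interpolation=cv2.INTER_CUBIC))
c=np.array([.493,-.3045]);by=np.array([.189,.982])
for t in(125,-55):delta((*(c+by*t/1000),.137),-100.8,s)
E
```

```text
4.9167 [ 0.51502903 -0.17914836  0.13750747] [-0.65936503 -0.4482881  -0.33826549]
d [ 0.05  0.23 -0.21] roll -0.0 yang now -100.8
d [ 0.05 18.23 -0.18] roll -0.0 yang now -100.8
```

View pics/s3c.png

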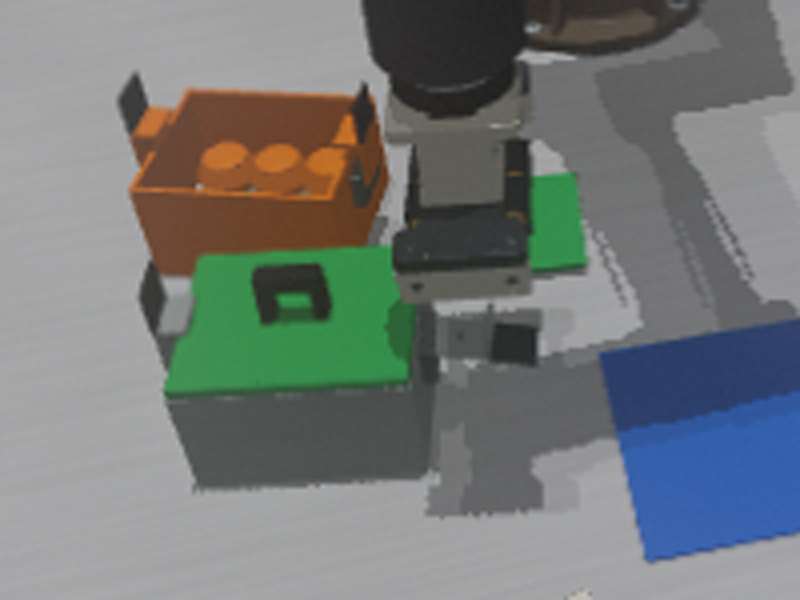

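The left clip is open: its tab lies out level at about (510,340) in the crop. Next is the right clip, going up and over the handle.

{"method": "step_arm", "body": {
  "deltas": [
    [-4,0,0,0,1],
    [-5,0,0,0,1],
    [-5,3,-0.1,0,1],
    [-5,6.5,-0.2,0,1],
    [-5,10,-0.2,0,1],
    [-5,13.5,-0.2,0,1],
    [-5,16.5,-0.2,0,1],
    [-5,18.2,-0.2,0,1],
    [-5,18.2,-0.2,0,1],
    [-5,18.2,-0.2,0,1]
  ]
}}

```text
t: 5.8
eef_pos: [0.4825, -0.3593, 0.1875]
ee_rot: [0.988, 1.571, -2.345]
force: [-0.0, 0.3, 0.3]
width: 0.0003
```

```bash
python3 - <<'E'
from h import *
s=get_state();print(s["t"],s["eef_pos"],s["force"])
c=np.array([.493,-.3045]);by=np.array([.189,.982])
for t in(-55,-125):delta((*(c+by*t/1000),.137),-100.8,s)
E
```

```text
5.8 [ 0.4824537  -0.35932228  0.18747115] [-0.04235971  0.31119176  0.33822089]
d [ 5.05 -0.08  0.  ] roll -0.13 yang now -100.93
d [ 5.05  6.92 -0.  ] roll -0.13 yang now -100.93
```

{"method": "step_arm", "body": {
  "deltas": [
    [2.5,0,0,0,1],
    [4.5,0,0,0,1],
    [5,0,0,0,1],
    [5,0.8,0,0,1],
    [5,1.6,0,0,1],
    [5,2.4,0,0,1],
    [5,3.2,0,0,1],
    [5,4,0,0,1],
    [5,4.8,0,0,1],
    [5,5.6,0,0,1]
  ]
}}

```text
t: 6.63
eef_pos: [0.4722, -0.414, 0.1378]
ee_rot: [-2.664, 1.571, 0.289]
force: [-0.2, 1.9, -0.2]
width: 0.0004
```

{"method": "step_arm", "body": {
  "deltas": [
    [0,0.7,0,0,1],
    [0,1.4,0,0,1],
    [0,1.4,0,0,1],
    [0,1.4,0,0,1],
    [-4,1.4,0,0,1],
    [-7,1.4,0,0,0.6],
    [-7,-2,0,0,0.4],
    [-7,-5.5,0,0,0.4],
    [-7,-9,0,0,0.4],
    [-7,-11,0,0,0.4]
  ]
}}

```text
t: 7.47
eef_pos: [0.4932, -0.3024, 0.208]
ee_rot: [-2.672, 1.57, 0.282]
force: [-0.3, 0.2, 0.2]
width: 0.0283
```

```bash
python3 - <<'E'
from h import *
s=get_state();print(s["t"],s["eef_pos"],s["force"],s["width"])
f=grab_frame("scene");save(f,"s4.png");cv2.imwrite("pics/s4c.png",cv2.resize(cv2.cvtColor(f["pixels"][150:300,80:280],cv2.COLOR_RGB2BGR),None,fx=4,fy=4,interpolation=cv2.INTER_CUBIC))
w=grab_frame("wrist");save(w,"w4.png");P=cloud(w,tool(s))
q=P[(P[...,2]>.125)&(P[...,2]<.15)&(np.hypot(P[...,0]-.493,P[...,1]+.305)<.05)]
if len(q):print(len(q),cv2.minAreaRect((q[:,:2]*1000).astype(np.float32)))
c=np.array([.493,-.3045])
delta((*c,.128),-100.8,s)
E
```

```text
7.4667 [ 0.49323039 -0.30237514  0.20800913] [-0.26291388  0.24925618  0.21778577] 0.028317989985517517
1624 ((493.71551513671875, -307.90057373046875), (45.7939338684082, 15.625556945800781), 79.03317260742188)
d [ 8.    0.22 -0.01] roll 0.06 yang now -100.74
```

View pics/s4c.png

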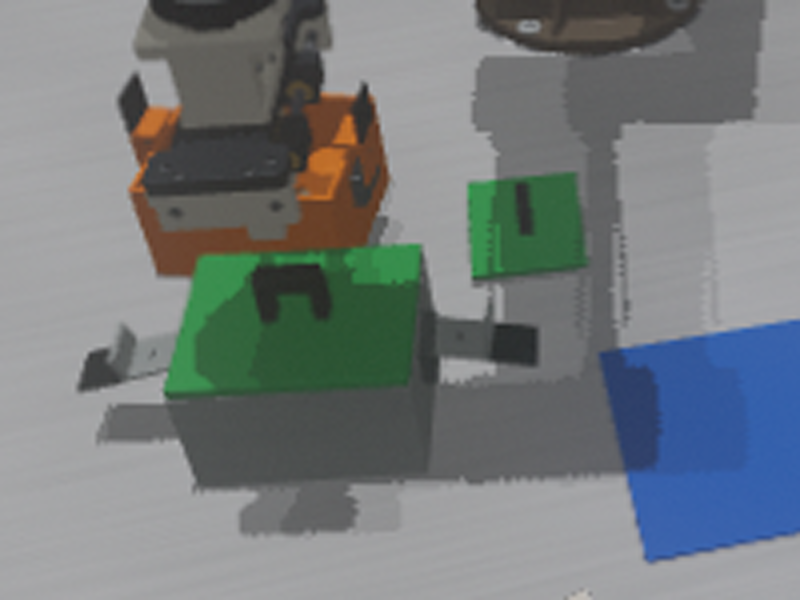

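View pics/w4.png

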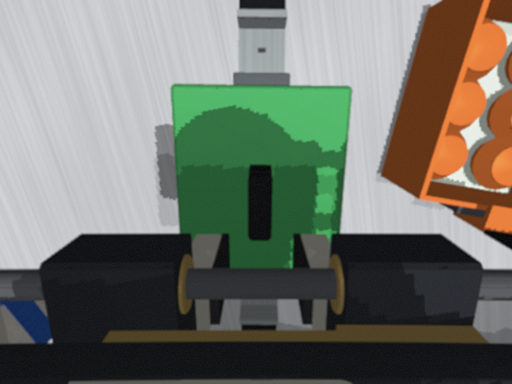

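Both clips lie open, at (110,360) and (510,340) in the crop. The handle at (260,200) in the wrist view is centred between the jaws. I'll grasp it now.

{"method": "step_arm", "body": {
  "deltas": [
    [0,0.35,0,0,0.3],
    [2,0.35,0,0,0.3],
    [4,0.35,0,0,0.3],
    [6,0.35,0,0,0.3],
    [7.5,0.35,0,0,0.3],
    [8.1,0.35,0,0,0.3],
    [8.1,0.35,0,0,0.3],
    [8.1,0.35,0,0,1],
    [8.1,0.35,0,0,1],
    [8.1,0.35,0,0,1]
  ],
  "squeeze": 30
}}

```text
t: 8.4
eef_pos: [0.4931, -0.3089, 0.1277]
ee_rot: [2.973, 1.569, -0.357]
force: [-0.0, -0.5, 0.3]
width: 0.0467
```

{"method": "step_arm", "body": {
  "deltas": [
    [0,0,0,0,1],
    [0,0,0,0,1],
    [0,0,0,0,1],
    [0,0,0,0,1],
    [0,0,0,0,1],
    [0,0,0,0,1],
    [-0.3,0,0,0,1],
    [-0.6,0,0,0,1],
    [-0.9,0,0,0,1],
    [-1.2,0,0,0,1]
  ]
}}

```text
t: 9.23
eef_pos: [0.4923, -0.3084, 0.1387]
ee_rot: [-0.161, 1.57, 2.793]
force: [0.6, -0.0, -3.1]
width: 0.0158
```

```bash
python3 - <<'E'
from h import *
s=get_state();print(s["t"],s["eef_pos"],s["force"],s["moment"],s["width"])
f=grab_frame("scene");save(f,"s5.png");cv2.imwrite("pics/s5c.png",cv2.resize(cv2.cvtColor(f["pixels"][150:300,80:280],cv2.COLOR_RGB2BGR),None,fx=4,fy=4,interpolation=cv2.INTER_CUBIC))
E
```

```text
9.2333 [ 0.49226058 -0.30841101  0.13866485] [ 0.57463784 -0.04856393 -3.07341243] [ 0.08179768 -0.08597883  0.064786  ] 0.015764016745388403
```

View pics/s5c.png

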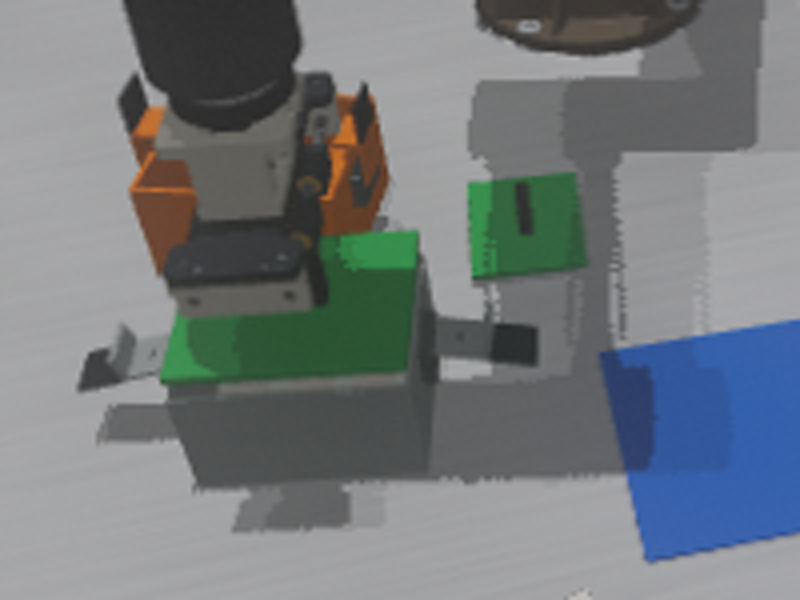

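The handle is gripped (width 15.8 mm) and the lid is rising level with both clips open. I'll raise it further.

{"method": "step_arm", "body": {
  "deltas": [
    [-0.7,0,0,0,1],
    [-1.4,0,0,0,1],
    [-2.1,0,0,0,1],
    [-2.8,0,0,0,1],
    [-3.5,0,0,0,1],
    [-4.2,0,0,0,1],
    [-4.9,0,0,0,1],
    [-5.5,0,0,0,1],
    [-6,0,0,0,1],
    [-6,0,0,0,1]
  ]
}}

```text
t: 10.12
eef_pos: [0.493, -0.3087, 0.1999]
ee_rot: [2.928, 1.569, -0.401]
force: [0.1, -0.5, -3.1]
width: 0.0156
```

```bash
python3 - <<'E'
from h import *
s=get_state();print(s["t"],s["eef_pos"],s["force"],s["moment"],s["width"])
delta((.598,.003,.2),-100.8,s)
E
```

```text
10.1167 [ 0.49298845 -0.30872218  0.19992108] [ 0.10992046 -0.48749283 -3.11027479] [ 0.0303002  -0.15257637  0.0412887 ] 0.015577582169756746
d [-1.000e-02 -3.259e+01 -4.490e+00] roll 0.02 yang now -100.78
```

{"method": "step_arm", "body": {
  "deltas": [
    [0,-0.6,-0.1,0,1],
    [0,-1.8,-0.3,0,1],
    [0,-3.4,-0.5,0,1],
    [0,-5.4,-0.8,0,1],
    [0,-7.4,-1,0,1],
    [0,-9.4,-1.3,0,1],
    [0,-11.4,-1.6,0,1],
    [0,-13.4,-1.9,0,1],
    [0,-15.4,-2.1,0,1],
    [0,-17.4,-2.4,0,1]
  ]
}}

```text
t: 10.95
eef_pos: [0.5485, -0.14, 0.198]
ee_rot: [0.008, 1.57, 2.962]
force: [-0.3, -0.3, -3.3]
width: 0.0158
```

{"method": "step_arm", "body": {
  "deltas": [
    [0,-2,-0.3,0,1],
    [0,-4,-0.6,0,1],
    [0,-6,-0.9,0,1],
    [0,-8,-1.1,0,1],
    [0,-10,-1.4,0,1],
    [0,-12,-1.7,0,1],
    [0,-13.6,-1.9,0,1],
    [0,-14.6,-2.1,0,1],
    [0,-15.1,-2.1,0,1],
    [0,-15.1,-2.1,0,1]
  ]
}}

```text
t: 11.78
eef_pos: [0.5975, 0.0033, 0.1982]
ee_rot: [0.364, 1.57, -2.965]
force: [-0.4, -1.0, -2.9]
width: 0.0157
```

```bash
python3 - <<'E'
from h import *
s=get_state();print(s["t"],s["eef_pos"],s["force"],s["moment"],s["width"])
delta((.598,.003,.052),-100.8,s)
f=grab_frame("scene");save(f,"s6.png");P=cloud(f);px=f["pixels"].astype(int)
g=(px[...,1]>px[...,0]*1.5)&(px[...,1]>px[...,2]*1.3)&(P[...,2]>.15)
q=P[g];print(cv2.minAreaRect((q[:,:2]*1000).astype(np.float32)));A=np.c_[q[:,:2]-q[:,:2].mean(0),np.ones(len(q))];print("tilt",np.linalg.lstsq(A,q[:,2],rcond=None)[0])
E
```

```text
11.7833 [0.59746778 0.00334528 0.19820877] [-0.43630941 -0.97350682 -2.87873322] [-0.04875186 -0.02616324 -0.00596908] 0.01565296652862015
d [14.62  0.02 -0.07] roll 0.08 yang now -100.72
((597.5648803710938, 6.910163879394531), (157.6292266845703, 131.7374725341797), 78.88988494873047)
tilt [-0.00890778  0.00110393  0.17194962]
```

View pics/s6.png

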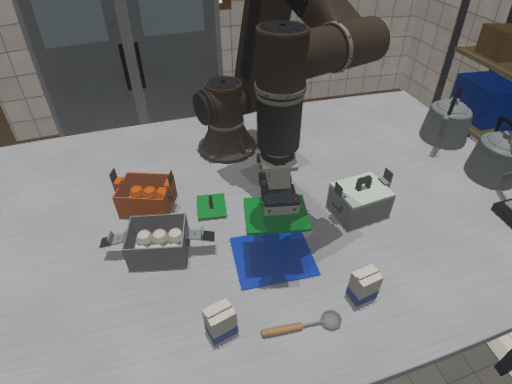

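The lid hangs level over the mat, centred at (275,213) in the picture, about (0.598,0.007) in the world frame. The open box shows eggs inside and both clips out. I'll lower it now, slowly at the end.

{"method": "step_arm", "body": {
  "deltas": [
    [1,0,0,0,1],
    [2.8,0,0,0,1],
    [5,0,0,0,1],
    [7.2,0,0,0,1],
    [9.4,0,0,0,1],
    [11.2,0,0,0,1],
    [12.6,0,0,0,1],
    [13.6,0,0,0,1],
    [14,0,0,0,1],
    [14,0,0,0,1]
  ]
}}

```text
t: 12.67
eef_pos: [0.5968, 0.0016, 0.0575]
ee_rot: [0.488, 1.569, -2.843]
force: [0.7, -0.4, -2.8]
width: 0.0157
```

{"method": "step_arm", "body": {
  "deltas": [
    [0.1,0,0,0,1],
    [0.2,0,0,0,1],
    [0.3,0,0,0,1],
    [0.4,0,0,0,1],
    [0.5,0,0,0,1],
    [0.6,0,0,0,1],
    [0.65,0,0,0,1],
    [0.7,0,0,0,1],
    [0.75,0,0,0,1],
    [0.8,0,0,0,1]
  ]
}}

```text
t: 13.5
eef_pos: [0.5975, 0.0024, 0.0505]
ee_rot: [1.679, 1.571, -1.65]
force: [-0.6, 0.1, -3.3]
width: 0.0158
```

Still hanging, with -3.3 N on the wrist, so I'll go a little lower until contact.

{"method": "step_arm", "body": {
  "deltas": [
    [0.05,0,0,0,1],
    [0.1,0,0,0,1],
    [0.15,0,0,0,1],
    [0.2,0,0,0,1],
    [0.2,0,0,0,1],
    [0.2,0,0,0,1],
    [0.2,0,0,0,1],
    [0.2,0,0,0,1],
    [0.2,0,0,0,1],
    [0.2,0,0,0,1]
  ]
}}

```text
t: 14.33
eef_pos: [0.5974, 0.0024, 0.0488]
ee_rot: [2.636, 1.571, -0.694]
force: [-2.5, 1.0, 3.3]
width: 0.0159
```

The lid is on the mat: the wrist force went from -3.3 to +3.3 N. I'll let go, then back straight up.

{"method": "step_arm", "body": {
  "deltas": [
    [0,0,0,0,1],
    [0,0,0,0,0.7],
    [0,0,0,0,0.5],
    [0,0,0,0,0.4],
    [0,0,0,0,0.3],
    [0,0,0,0,0.3],
    [0,0,0,0,0.3],
    [0,0,0,0,0.3],
    [-0.5,0,0,0,0.3],
    [-1,0,0,0,0.3]
  ]
}}

```text
t: 15.17
eef_pos: [0.5973, 0.0023, 0.0587]
ee_rot: [0.578, 1.57, -2.751]
force: [0.2, -0.0, -0.2]
width: 0.061
```

{"method": "step_arm", "body": {
  "deltas": [
    [-1.5,0,0,0,0.3],
    [-3,0,0,0,0.3],
    [-5,0,0,0,0.3],
    [-8,0,0,0,0.3],
    [-11,0,0,0,0.3],
    [-14,0,0,0,0.3],
    [-17,0,0,0,0.3],
    [-19,0,0,0,0.3],
    [-20,0,0,0,0.3],
    [-20,0,0,0,0.3]
  ]
}}

```text
t: 16.0
eef_pos: [0.5985, 0.0025, 0.2618]
ee_rot: [-2.731, 1.566, 0.223]
force: [0.2, -0.7, -0.3]
width: 0.0614
```

```bash
python3 - <<'E'
from h import *
s=get_state();print(s["t"],s["eef_pos"],s["force"],s["width"])
f=grab_frame("scene");save(f,"s7.png");P=cloud(f);px=f["pixels"].astype(int)
g=(px[...,1]>px[...,0]*1.5)&(px[...,1]>px[...,2]*1.3)&(P[...,0]>.45)&(abs(P[...,1])<.15)&(P[...,2]<.035)
q=P[g];print(cv2.minAreaRect((q[:,:2]*1000).astype(np.float32)));A=np.c_[q[:,:2]-q[:,:2].mean(0),np.ones(len(q))];print("tilt",np.linalg.lstsq(A,q[:,2],rcond=None)[0])
for n in("clip_left","other_box"):
    for d in masks_of(n,"scene"):
        r=P[d["mask"]];print(n,round(d["conf"],2),np.nanmedian(r,0).round(3))
w=grab_frame("wrist");save(w,"w7.png")
E
```

```text
16.0 [0.59851451 0.00252345 0.26184493] [ 0.15358011 -0.70689077 -0.32855172] 0.061377156907926486
((597.9381713867188, 5.9185333251953125), (157.32571411132812, 130.08370971679688), 78.68492126464844)
tilt [-0.00487425  0.00287494  0.02237252]
clip_left 0.6 [ 0.316 -0.242  0.106]
clip_left 0.49 [ 0.519 -0.182  0.065]
other_box 0.88 [0.528 0.305 0.098]
```

View pics/s7.png

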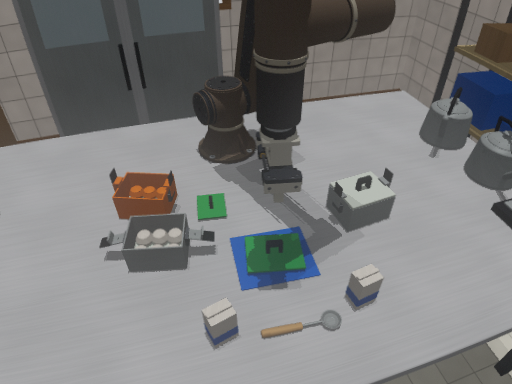

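View pics/w7.png

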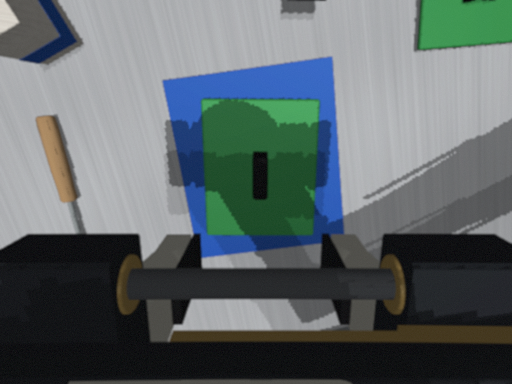

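The lid lies flat in the middle of the mat with its handle up, at (274,252) in the scene view. Both clips are out, at (110,242) and (205,236), and the white box hasn't moved. The hand is clear, so I'm handing in.

```bash
python3 -c "
from station import *
print(job_done())"
```

```text
the job is handed in; nothing more can be done
None
```

I opened both side clips of the green-lidded box outward, lifted the lid off by its handle and set it down gently on the blue mat. Then I let go and backed the hand away. I handed the job in at about 16 s; it reports no verdict.

**Last checks, all passed:**
- **Lid:** its centre is at about (0.598, 0.006), and the mat's is at (0.597, 0.0045). It is tilted less than 0.01 rad, with the handle up.
- **Clips:** both show open in the last scene picture. The left one also measured about 65 mm up, pointing outward; the detector missed the right one, so that one rests on the picture alone.
- **White-lidded box:** still at its starting position to within about 1 mm.
- **Hand:** about 0.2 m above the lid, touching nothing.

**Disagreements:** before the move, the cameras differed by 3–5 mm on the green-lidded box's position. The top camera's first fit of the mat was also skewed by stray pixels, so I used the scene camera's fit, which matched the given size.

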